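Clamp a rack of capped tubes in the multi-tube mixer

ROBOT

A 7-joint arm with a two-finger parallel gripper is mounted at the origin on the work surface. World frame = base frame: x ahead of the robot, y to its left, z up, the work surface at z = 0. Lengths are in m, angles in rad, forces in N, time in s.
With the tool pointing down it reaches from about 0.4 to 0.85 m from the base axis. Payload 10.4 kg.
Tool frame: the origin (TCP) lies midway between the tips of the shut fingers; the grasp point (between the pads) lies 19 mm behind it; z points along the fingers, y is the line along which they close (so a half turn about z gives the same grasp; the last joint's range is limited). The gripper opens to 85 mm and grips with 20 to 120 N. Pads are 22 mm wide; open, the fingers measure 114 mm over their backs; the gripper's body (76 mm by 85 mm) begins 54 mm behind the grasp point. The pads swing forward as they close: fully open they stand 13 mm farther back than shut.
Start: joints at [-1.309, 0.332, -0.065, 1.46, 0.022, 1.35, -0.088], TCP at [0.176, 0.6, 0.231] pointing down, gripper open.
Joint ranges: [-2.6, 2.6], [-0.5, 2.12], [-1.47, 1.34], [0.16, 2.42], [-1.27, 4.41], [0.06, 2.06], [-2.6, 2.6]. Speed limits (rad/s): [2.22, 2.22, 2.79, 2.79, 3.14, 3.14, 3.14].

INTERFACE

Orientations are given as a rotation vector (axis times angle).
In Python, from workcell import arm, vision gives the robot as it stands.
- The arm moves only by the tool servo_tool, never from a script. Its argument "steps" is text: rows parted by semicolons, each of 5 numbers parted by spaces: the gripper's target within -1 to 1 (fully open at 1, half-way at 0, shut at -1), then the shift along the tool's x, y, z normalised to -1 to 1, where 1 is 2 cm, then the turn about the tool's z normalised to -1 to 1, where 1 is 6 degrees. A call has exactly 8 rows; each row shifts and turns the commanded pose from where the row before left it, along the tool's axes as they then stand; what a row does not reach is not made up. A row lasts 1/12 s, in which the tool goes at most 41.7 mm and 7.16 degrees, less where a joint would pass 70% of its speed; a pose out of reach is approached as far as the arm can. A call with a number of a shift or a turn outside -1 to 1 is refused whole. A call with a gripper value outside its range is refused whole. The fingers move at their own pace and stop on an object; "newtons" is the grip in N (left out, the last holds). Time passes only in rows, so rows that do not move let the fingers close, or fill a call up. It gives the time, the measured TCP pose, the force, the opening and the grip force at its end, in the units of the state.
- arm.state(): the state, without advancing time (a new reading comes with each control period).
- vision.camera(name): name is "scene" or "top" or "wrist"; returns (picture, depth): 384x512x3 uint8, blue, green, red; 384x512 float32, m along the optical axis (not along the pixel's ray), 0 where there is no reading.
- vision.camera_model(name): a dict with "intrinsics" (3x3 intrinsics, pixels), "R" (3x3) and "t" (3): a world point X has camera coordinates R X + t. Camera axes: x right, y down, z forward; pixel columns grow to the right and rows downward; lengths in m; the calibration is good to about 2 mm. A picture is of the moment at which its call begins: read the wrist's pose just before it. camera_model takes no time and is no camera call; for the wrist camera it gives the pose at the moment of the call.
- arm.hand_in(): hands the job in; it is judged then, once.
The state is a dict: "clock": time; "qpos": joint angles; "qd": joint speeds; "joint_efforts": joint torques, N m; "tool_pos": TCP position; "orientation": TCP orientation; "force": force on the tool from outside, world axes, zero at the start; "torque": the same for the moment, N m; "opening": finger opening in m; "gripper_force": force on a finger pad.
Only numpy, scipy, OpenCV 4.12 (cv2) and the standard library are available. Lean on these libraries where they do the work, as an engineer would, in place of code of your own. Each camera call takes 0.05 s, during which the arm holds its last target. There are 200 camera calls.

TASK

Make the tube mixer ready to run: gently push the rack of capped tubes along the platform, fully home against the back stop. Then turn the clamp knob clockwise until you feel the clamp plate just touch the caps, give it a quarter of a turn more, and let go. Do not crush the tubes, and leave the other things on the table alone.

Things in the scene. Friction and masses are not known exactly. Their poses are not given: they have to be found in the camera images.
- mixer: Tube mixer, fixed: white box 270 x 240 mm, aluminium platform on it (top 103 mm above the table) with two guide rails 89 mm apart, and across it a bridge on two posts that holds the clamp screw: 28 mm wide in x, 176 mm long in y, its top 248 mm (post nuts 257 mm) above the table. Origin: on the table below the screw's axis; x runs along the rails, from its front (nearest the robot) to its back; z up.
- back_stop (a point): Middle of the back stop's face at the platform's surface, 63 mm behind the screw's axis (axes as the mixer's). The rack is home when its rear end face touches this face. The stop is 30 mm high.
- tube_rack: White tube rack with 12 white-capped tubes, loose between the rails (1.5 mm play each side), not home yet. 126 mm long (along the rails), 86 mm wide, 60 mm high, cap tops 84 mm above its underside, about 0.45 kg. Origin: centre of its underside; x points along its length to the back stop. Push on its flat front end face, 63 mm from the origin; it slides at under 8 N.
- spindle: Clamp screw with all it carries: knob on top, below the bridge the 76 x 84 mm rubber-faced clamp plate. Origin: screw axis, at the knob's mid-height. The plate starts 1.5 to 7.5 mm above the caps of a rack that is home; how much cannot be known beforehand. It is sprung: as it touches, the moment with which the knob resists the hand (0.26 N m of friction before) shifts by 0.11 N m within 15 degrees, then slowly. It stays where left.
- knob_grip (a point): Centre of the clamp knob, on the screw's vertical axis, half-way up it: a round fluted black knob, 40 mm across and 28 mm high, its underside 14 to 27 mm above the bridge. Nothing stands beside it. It turns with the knob. The screw sinks 10 mm per turn.
- clamp_knob (a joint): Turn of the clamp knob in rad, growing clockwise as seen from above (which lowers the plate); starts between 1.2 and 1.9. The reading does not tell where the plate touches.
- blue_rack_at (a point): Bystander: blue tube rack 96 x 60 x 45 mm with open tubes; centre of its underside.
- reagent_at (a point): Bystander: dark glass reagent jar, 62 mm across, 130 mm high; centre of its underside.
- cap_at (a point): Bystander: black bottle cap, 36 mm across, 14 mm high; centre of its underside.
- pen_at (a point): Bystander: pen, 145 mm long; middle of its underside.
- tip_box_at (a point): Bystander: grey pipette tip box with clear lid, 120 x 85 x 72 mm; centre of its underside.
- beaker_at (a point): Bystander: glass beaker, 66 mm across, 85 mm high; centre of its underside.

How it is judged:
By the outcome, as a careful person would: the job done as asked, in the order asked, and still so for the second after the job is handed in, with the robot touching nothing.
It also fails if it takes over 72 s, if anything falls off the work surface, if the arm or the gripper's body presses on something with over 40 N, if the wrist force passes 120 N, or if a joint passes its speed limit or range.

## Working session

There is one attempt and no reset: what is moved stays moved. The work goes in short steps, Python scripts to look and compute and a tool call to move; the robot and the scene stay as the last step left them, time stands still between calls to the robot, and variables do not carry over. Pictures are saved under pics/ and viewed, at most 10 in all, crops included, and the job is handed in when it is done.

Besides the shell and the picture viewer there is one more tool, called after ">>>" by a JSON object that holds its "api" and its "payload". servo_tool: Moves the arm, as the interface text tells. Its arguments: {"type":"object","properties":{"steps":{"type":"string"},"newtons":{"type":"number"}},"required":["steps"]}

```bash
mkdir -p pics; cat > h.py <<'E'
import numpy as np, cv2
from workcell import arm, vision
def world(name,u,v,d):
    m=vision.camera_model(name);K=np.array(m["intrinsics"]);R=np.array(m["R"]);t=np.array(m["t"])
    p=np.linalg.inv(K)@np.array([u*d,v*d,d]);return R.T@(p-t)
def cloud(name,depth):
    m=vision.camera_model(name);K=np.array(m["intrinsics"]);R=np.array(m["R"]);t=np.array(m["t"])
    v,u=np.mgrid[:384,:512];P=np.stack([u*depth,v*depth,depth],-1)@np.linalg.inv(K).T
    return (P-t)@R
E
python3 - <<'E'
from h import *
print(arm.state())
for n in ("scene","top"):
    im,d=vision.camera(n);cv2.imwrite(f"pics/{n}.png",im);np.savez(f"{n}.npz",im=im,d=d,P=cloud(n,d))
    m=vision.camera_model(n);print(n,-np.array(m["R"]).T@np.array(m["t"]),np.array(m["R"]).round(2).tolist(),m["intrinsics"])
E
```

```text
{'clock': 0.0, 'qpos': array([-1.30862125,  0.33285978, -0.06469199,  1.4609443 ,  0.02160058,
        1.34989816, -0.08850057]), 'qd': array([ 0.00115697,  0.00126538,  0.00056762, -0.00088585, -0.00137507,
        0.00122619, -0.00163417]), 'joint_efforts': array([-5.94479006e-04, -6.25446081e+01,  4.86305309e-02, -3.91602695e+01,
        1.61307055e-02,  9.89294291e-03, -7.49626196e-06]), 'tool_pos': array([0.17549289, 0.59946406, 0.23052204]), 'orientation': array([-4.45774560e-01, -3.10967139e+00,  2.21152463e-03]), 'force': array([ 0.08422763,  0.37075481, -0.07029157]), 'torque': array([0.02612656, 0.05143812, 0.0600048 ]), 'gripper_force': 0.0, 'opening': 0.08526745115004875}
scene [ 1.41037656 -0.78095368  0.93672616] [[0.64, 0.77, 0.02], [0.44, -0.34, -0.83], [-0.63, 0.54, -0.56]] [[374.41127208   0.         255.9781487 ]
 [  0.         374.41127208 189.99337323]
 [  0.           0.           1.        ]]
top [ 0.49005023 -0.06663606  1.24033588] [[0.01, -1.0, 0.0], [-1.0, -0.01, -0.09], [0.09, 0.0, -1.0]] [[372.92750195   0.         252.4226192 ]
 [  0.         372.92750195 190.39408958]
 [  0.           0.           1.        ]]
```

View pics/scene.png

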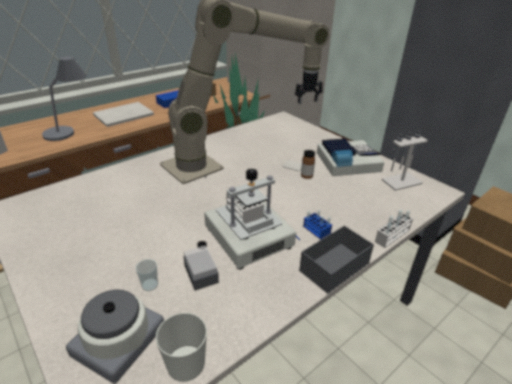

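View pics/top.png

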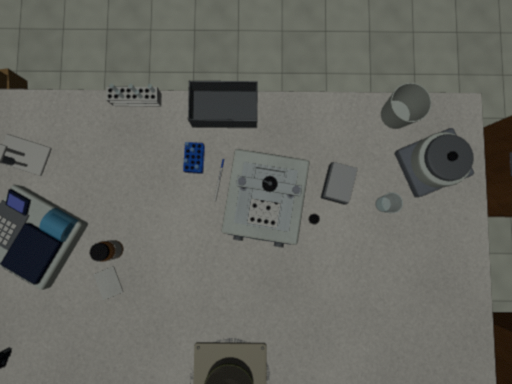

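The scene picture shows the mixer near (250,220), its knob at (252,175). In the top picture the knob is at (270,184), the bridge nuts at (242,181) and (297,189), and the rack's caps around (264,213). The blue rack, pen, tip box and cap stand around it.

```bash
python3 - <<'E'
from h import *
z=np.load("top.npz");P=z["P"];im=z["im"]
cv2.imwrite("pics/topc.png",cv2.resize(im[140:255,200:350],None,fx=5,fy=5,interpolation=cv2.INTER_CUBIC))
sub=np.s_[140:255,200:340]
Q=P[sub].reshape(-1,3);C=im[sub].reshape(-1,3).astype(int)
def st(m,s): 
    q=Q[m];print(s,len(q),q.mean(0).round(4),q.min(0).round(4),q.max(0).round(4))
    if len(q)>8: r=cv2.minAreaRect((q[:,:2]*1000).astype(np.float32));print("  rect",r)
Z=Q[:,2];near=(abs(Q[:,0]-.49)<.2)
print("hist",np.histogram(Z,bins=np.arange(0,.34,.01)))
st((Z>.262)&(Z<.32),"knob")
st((Z>.235)&(Z<.262),"bridge")
st((Z>.175)&(Z<.2),"caps")
st((Z>.155)&(Z<.172),"racktop")
st((Z>.095)&(Z<.107),"platform")
st((Z>.05)&(Z<.09),"box")
E
```

```text
hist (array([4613,  130,   48,   34,  138,   66,  221, 1860, 1399,   88, 1238,
         80,  120,   67,    2,   27,  561,    3,  142,   61,  391,    0,
          0,    9,  378,  155,    7,    2,    5,   67,  129,    0,    0]), array([0.  , 0.01, 0.02, 0.03, 0.04, 0.05, 0.06, 0.07, 0.08, 0.09, 0.1 ,
       0.11, 0.12, 0.13, 0.14, 0.15, 0.16, 0.17, 0.18, 0.19, 0.2 , 0.21,
       0.22, 0.23, 0.24, 0.25, 0.26, 0.27, 0.28, 0.29, 0.3 , 0.31, 0.32,
       0.33]))
knob 205 [ 0.595  -0.1098  0.2997] [ 0.5765 -0.1757  0.2622] [ 0.6147 -0.0904  0.3054]
  rect ((596.710693359375, -132.80703735351562), (38.20655059814453, 85.02857971191406), 2.4784629344940186)
bridge 545 [ 0.5951 -0.1088  0.2494] [ 0.5707 -0.1964  0.2371] [ 0.6212 -0.0218  0.2612]
  rect ((596.2052001953125, -109.32425689697266), (175.7144012451172, 28.329303741455078), 81.36705780029297)
caps 205 [ 0.5447 -0.1033  0.1895] [ 0.5102 -0.1548  0.1755] [ 0.636  -0.0625  0.2   ]
  rect ((574.419677734375, -104.1320571899414), (81.24571228027344, 119.1255111694336), 79.56685638427734)
racktop 586 [ 0.5234 -0.0975  0.1634] [ 0.4848 -0.1462  0.1555] [ 0.6006 -0.0356  0.1696]
  rect ((541.8915405273438, -85.67547607421875), (117.36392211914062, 100.0987777709961), 80.93510437011719)
platform 1270 [ 0.5748 -0.1056  0.103 ] [ 0.4727 -0.2032  0.0962] [ 0.684  -0.0106  0.107 ]
  rect ((578.59423828125, -106.87198638916016), (170.1238250732422, 190.32119750976562), 81.37940216064453)
box 3546 [ 0.5794 -0.1307  0.0778] [ 0.4218 -0.3411  0.05  ] [0.73   0.1036 0.0893]
  rect ((573.4654541015625, -111.37542724609375), (455.76715087890625, 291.5256042480469), 82.88892364501953)
```

View pics/topc.png

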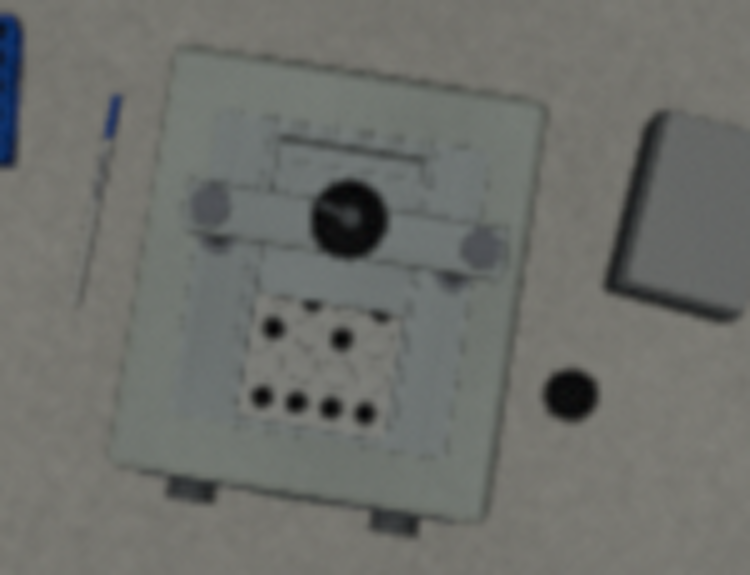

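```bash
cat >> h.py <<'E'
a=np.deg2rad(-8.63);EX=np.array([np.cos(a),np.sin(a)]);EY=np.array([-np.sin(a),np.cos(a)]);AX=np.array([.5962,-.1093])
def mix(q): d=q[...,:2]-AX;return np.stack([d@EX,d@EY,q[...,2]],-1)
def go(goal):  # shift of TCP to world goal in tool axes, units of 2cm
    from scipy.spatial.transform import Rotation as Ro
    s=arm.state();R=Ro.from_rotvec(s["orientation"]).as_matrix()
    ty=np.rad2deg(np.arctan2(R[1,1],R[0,1]))
    print("tool",s["tool_pos"].round(4),"units",(R.T@(np.array(goal)-s["tool_pos"])/.02).round(2),"y angle",ty.round(2),"q",s["qpos"].round(2))
E
python3 - <<'E'
from h import *
z=np.load("top.npz");Q=mix(z["P"]).reshape(-1,3)
n=(abs(Q[:,0])<.15)&(abs(Q[:,1])<.13);Q=Q[n];Z=Q[:,2]
for lo,hi,w in((.29,.32,.13),(.248,.255,.13),(.195,.22,.06),(.18,.195,.05),(.155,.17,.05),(.12,.14,.06)):
    q=Q[(Z>lo)&(Z<hi)&(abs(Q[:,1])<w)];print(lo,len(q),np.percentile(q,[1,50,99],axis=0).round(4).tolist(),q.mean(0).round(4))
f=AX-EX*.16;print(f);go([*f,.23]);
E
```

```text
0.29 196 [[-0.0191, -0.0189, 0.2932], [-0.0007, -0.0002, 0.3007], [0.0182, 0.0183, 0.3043]] [-6.000e-04 -3.000e-04  3.006e-01]
0.248 225 [[-0.013, -0.0863, 0.2481], [-0.0012, 0.0222, 0.2492], [0.013, 0.085, 0.2548]] [-0.001   0.0048  0.2497]
0.195 439 [[-0.0377, -0.0414, 0.197], [-0.0179, 0.0009, 0.2024], [0.0376, 0.0408, 0.2067]] [-6.600e-03  1.000e-04  2.023e-01]
0.18 155 [[-0.0808, -0.0361, 0.1813], [-0.0694, -0.0042, 0.187], [-0.0377, 0.0359, 0.1914]] [-0.0648 -0.0029  0.1868]
0.155 585 [[-0.1071, -0.0427, 0.1589], [-0.0774, 0.0, 0.1634], [-0.0368, 0.0422, 0.1676]] [-0.0738  0.0007  0.1634]
0.12 183 [[-0.0937, -0.0504, 0.12], [0.0592, 0.0125, 0.1243], [0.0689, 0.05, 0.1371]] [0.0163 0.0049 0.1266]
[ 0.43801153 -0.08529151]
tool [0.1755 0.5995 0.2306] units [-22.22 -29.17   0.07] y angle 73.68 q [-1.31  0.33 -0.06  1.46  0.02  1.35 -0.09]
```

>>> {"api": "servo_tool", "payload": {"steps": "-1 -0.9 -0.8 0 0;-1 -0.9 -0.8 0 0;-1 -0.9 -0.8 0 0;-1 -0.9 -0.8 0 0;-1 -0.9 -0.8 0 0;-1 -0.9 -0.8 0 0;-1 -0.9 -0.8 0 0;-1 -0.9 -0.8 0 0", "newtons": 40}}

```text
clock: 0.77
tool_pos: [0.2782, 0.4353, 0.231]
orientation: [-0.446, -3.11, 0.001]
force: [0.8, -0.0, 1.1]
opening: -0.0001
gripper_force: 0.0
```

>>> {"api": "servo_tool", "payload": {"steps": "-1 -0.9 -0.8 0 0;-1 -0.9 -0.8 0 0;-1 -0.9 -0.8 0 0;-1 -0.9 -0.8 0 0;-1 -0.9 -0.8 0 0;-1 -0.9 -0.8 0 0;-1 -0.9 -0.8 0 0;-1 -0.9 -0.8 0 0"}}

```text
clock: 1.43
tool_pos: [0.3804, 0.272, 0.2311]
orientation: [-0.446, -3.109, 0.0]
force: [0.7, -0.3, 0.3]
opening: -0.0002
gripper_force: 0.0
```

>>> {"api": "servo_tool", "payload": {"steps": "-1 -0.5 -1 0 0;-1 -0.5 -1 0 0;-1 -0.5 -1 0 0;-1 -0.5 -1 0 0;-1 -0.5 -1 0 0;-1 -0.5 -1 0 0;-1 -0.5 -1 0 0;-1 -0.5 -1 0 0"}}

```text
clock: 2.1
tool_pos: [0.4117, 0.096, 0.2311]
orientation: [-0.446, -3.109, -0.0]
force: [0.3, -0.2, -0.5]
opening: -0.0001
gripper_force: 0.0
```

>>> {"api": "servo_tool", "payload": {"steps": "-1 -0.5 -1 0 0;-1 -0.5 -1 0 0;-1 -0.5 -1 0 0;-1 -0.5 -1 0 0;-1 -0.5 -1 0 0;-1 -0.5 -1 0 0;-1 0 0 0 -0.7;-1 0 0 0 -0.6"}}

```text
clock: 2.77
tool_pos: [0.4356, -0.0362, 0.2311]
orientation: [-0.233, -3.133, -0.0]
force: [-0.5, 0.0, -0.3]
opening: -0.0001
gripper_force: 0.0
```

```bash
python3 - <<'E'
from h import *
go([*(AX-EX*.15),.14])
E
```

```text
tool [ 0.4356 -0.0362  0.2311] units [-0.98 -2.41  4.56] y angle 81.51 q [-0.65 -0.14  0.58  1.95  0.08  1.31  1.33]
```

>>> {"api": "servo_tool", "payload": {"steps": "-1 -0.2 -0.6 0 0;-1 -0.2 -0.6 0 0;-1 -0.2 -0.6 0.5 0;-1 -0.2 -0.6 0.8 0;-1 -0.2 0 0.9 0;-1 0 0 0.9 0;-1 0 0 0.9 0;-1 0 0 0.55 0"}}

```text
clock: 3.43
tool_pos: [0.4474, -0.0853, 0.1384]
orientation: [-0.233, -3.131, 0.0]
force: [-0.6, 0.7, 0.2]
opening: -0.0
gripper_force: 0.0
```

```bash
python3 - <<'E'
from h import *
go([*(AX-EX*.074),.14])
im,d=vision.camera("wrist");cv2.imwrite("pics/w1.png",im)
print(arm.state()["force"],arm.state()["torque"])
E
```

```text
tool [ 0.4474 -0.0853  0.1384] units [-3.83 -0.08 -0.09] y angle 81.47 q [-0.59  0.02  0.7   2.04 -0.01  1.09  1.53]
[-1.47516337 -0.12602795 -2.3011648 ] [ 0.06961357  0.10680379 -0.00707536]
```

View pics/w1.png

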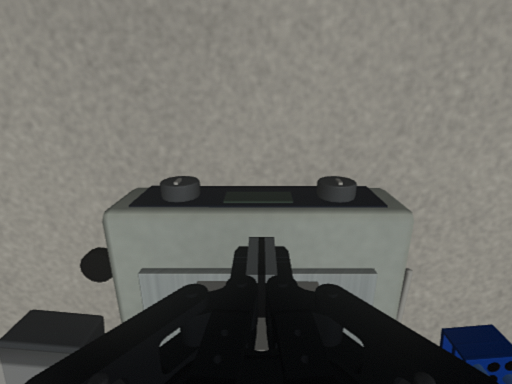

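>>> {"api": "servo_tool", "payload": {"steps": "-1 -0.3 0 0 0;-1 -0.3 0 0 0;-1 -0.3 0 0 0;-1 -0.2 0 0 0;-1 -0.1 0 0 0;-1 -0.1 0 0 0;-1 -0.1 0 0 0;-1 -0.1 0 0 0"}}

```text
clock: 4.15
tool_pos: [0.4782, -0.0897, 0.1404]
orientation: [0.233, 3.133, 0.0]
force: [-0.1, 0.5, -0.9]
opening: 0.0003
gripper_force: 0.0
```

>>> {"api": "servo_tool", "payload": {"steps": "-1 -0.1 0 0 0;-1 -0.1 0 0 0;-1 -0.1 0 0 0;-1 -0.1 0 0 0;-1 -0.1 0 0 0;-1 -0.1 0 0 0;-1 -0.1 0 0 0;-1 -0.1 0 0 0"}}

```text
clock: 4.82
tool_pos: [0.4925, -0.0919, 0.1401]
orientation: [-0.233, -3.129, -0.001]
force: [-9.0, 2.3, 8.1]
opening: 0.0
gripper_force: 4.9
```

```bash
python3 - <<'E'
from h import *
for i in range(2): s=arm.state();print(s["force"].round(2),s["torque"].round(3),s["tool_pos"].round(4));im,d=vision.camera("scene")
cv2.imwrite("pics/s2.png",cv2.resize(im[150:270,190:310],None,fx=5,fy=5,interpolation=cv2.INTER_CUBIC))
E
```

```text
[-8.97  2.3   8.14] [ 0.26   1.896 -0.073] [ 0.4925 -0.0919  0.1401]
[-6.85  1.19  4.81] [ 0.133  1.316 -0.041] [ 0.493  -0.0919  0.1401]
```

View pics/s2.png

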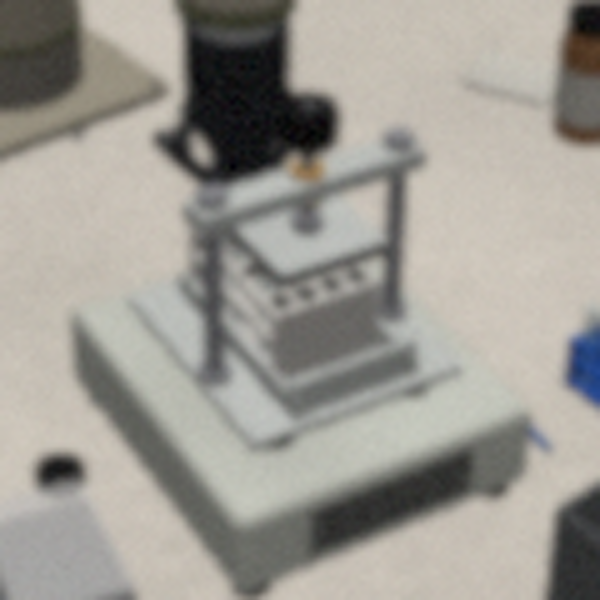

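The scene crop shows the shut fingers at the rack's front, with the rack upright under the clamp plate, still a gap in front of the back stop, and nothing touching the bridge.

>>> {"api": "servo_tool", "payload": {"steps": "-1 -0.08 0 0 0;-1 -0.08 0 0 0;-1 -0.08 0 0 0;-1 -0.08 0 0 0;-1 -0.08 0 0 0;-1 -0.08 0 0 0;-1 -0.08 0 0 0;-1 -0.08 0 0 0"}}

```text
clock: 5.58
tool_pos: [0.5052, -0.0938, 0.1401]
orientation: [-0.233, -3.129, -0.001]
force: [-8.7, 1.5, 7.3]
opening: -0.0
gripper_force: 4.5
```

>>> {"api": "servo_tool", "payload": {"steps": "-1 -0.08 0 0 0;-1 -0.08 0 0 0;-1 -0.08 0 0 0;-1 -0.08 0 0 0;-1 -0.08 0 0 0;-1 -0.08 0 0 0;-1 -0.08 0 0 0;-1 -0.08 0 0 0"}}

```text
clock: 6.25
tool_pos: [0.5179, -0.0957, 0.1401]
orientation: [-0.233, -3.13, -0.001]
force: [-7.7, 1.7, 6.8]
opening: 0.0001
gripper_force: 4.5
```

```bash
python3 - <<'E'
from h import *
go([*(AX-EX*.074),.14]);print(arm.state()["force"].round(1))
E
```

```text
tool [ 0.5179 -0.0957  0.1401] units [-0.27 -0.08  0.01] y angle 81.47 q [-0.53  0.22  0.71  1.86 -0.16  1.12  1.66]
[-7.7  1.7  6.8]
```

>>> {"api": "servo_tool", "payload": {"steps": "-1 -0.03 0 0 0;-1 -0.03 0 0 0;-1 -0.03 0 0 0;-1 -0.03 0 0 0;-1 -0.03 0 0 0;-1 -0.03 0 0 0;-1 -0.03 0 0 0;-1 -0.03 0 0 0"}}

```text
clock: 6.92
tool_pos: [0.5226, -0.0964, 0.1401]
orientation: [-0.233, -3.13, -0.001]
force: [-8.7, 1.7, 6.9]
opening: -0.0001
gripper_force: 4.4
```

>>> {"api": "servo_tool", "payload": {"steps": "-1 -0.02 0 0 0;-1 -0.02 0 0 0;-1 -0.02 0 0 0;-1 -0.02 0 0 0;-1 -0.02 0 0 0;-1 -0.02 0 0 0;-1 -0.02 0 0 0;-1 -0.02 0 0 0"}}

```text
clock: 7.58
tool_pos: [0.5239, -0.0966, 0.1401]
orientation: [-0.233, -3.125, -0.003]
force: [-24.4, 4.8, 20.5]
opening: 0.0001
gripper_force: 11.8
```

>>> {"api": "servo_tool", "payload": {"steps": "-1 0.3 0 0 0;-1 0.7 0 0 0;-1 0.8 0 0 0;-1 0.5 0 -0.8 0;-1 0 0 -1 0;0 0 0 -1 0;1 0 0 -1 0;1 0 0 -1 0"}}

```text
clock: 8.25
tool_pos: [0.4816, -0.0903, 0.2374]
orientation: [0.233, 3.132, 0.001]
force: [0.1, -0.5, -0.4]
opening: 0.0356
gripper_force: 0.0
```

>>> {"api": "servo_tool", "payload": {"steps": "1 0 0 -1 -1;1 0 0 -1 -1;1 0 0 -1 -1;1 0 0 -1 -1;1 0 0 -1 -1;1 0 0 -1 -1;1 0 0 0 0;1 0 0 0 0"}}

```text
clock: 8.92
tool_pos: [0.4821, -0.0903, 0.3569]
orientation: [-0.745, 3.05, -0.0]
force: [-0.8, -0.2, -1.1]
opening: 0.0853
gripper_force: 0.0
```

```bash
python3 - <<'E'
from h import *
go([*AX,.36]);im,d=vision.camera("top");np.savez("top2.npz",im=im,P=cloud("top",d))
Q=mix(cloud("top",d)).reshape(-1,3);n=(abs(Q[:,0])<.15)&(abs(Q[:,1])<.04);Q=Q[n]
for lo,hi in((.155,.17),(.175,.195),(.29,.32)):
    q=Q[(Q[:,2]>lo)&(Q[:,2]<hi)];
    if len(q):print(lo,len(q),np.percentile(q,[1,50,99],axis=0).round(4).tolist())
s=arm.state();print(s["force"],s["torque"])
E
```

```text
tool [ 0.4821 -0.0903  0.3569] units [-4.62 -3.47 -0.14] y angle 117.44 q [-0.63 -0.05  0.7   1.62  0.03  1.56  2.12]
0.155 172 [[0.0441, -0.0388, 0.1595], [0.0529, -0.0002, 0.1633], [0.0622, 0.0385, 0.1675]]
0.29 199 [[-0.0194, -0.0189, 0.2936], [-0.0006, -0.0001, 0.3011], [0.018, 0.0183, 0.3044]]
[ 0.37892705  0.06554409 -0.49297588] [-0.00181615  0.03057224  0.0281116 ]
```

>>> {"api": "servo_tool", "payload": {"steps": "1 -0.8 -0.6 0 0;1 -0.8 -0.6 0 0;1 -0.8 -0.6 0 0;1 -0.8 -0.6 0 0;1 -0.8 -0.6 0 0;1 -0.6 -0.5 0 0;1 0 0 0 0;1 0 0 0 0"}}

```text
clock: 9.63
tool_pos: [0.5954, -0.1102, 0.3546]
orientation: [0.742, -3.05, 0.001]
force: [-0.3, 0.3, 0.5]
opening: 0.0854
gripper_force: 0.0
```

```bash
python3 - <<'E'
from h import *
go([*AX,.268])
E
```

```text
tool [ 0.5954 -0.1102  0.3546] units [-0.07  0.02  4.33] y angle 117.36 q [-0.48  0.31  0.78  1.33 -0.21  1.59  2.32]
```

>>> {"api": "servo_tool", "payload": {"steps": "1 0 0 0.8 -0.8;1 -0.07 0 0.8 -0.7;1 0 0 0.8 0;1 0 0 0.8 0;1 0 0 0.6 0;1 0 0 0.4 0;1 0 0 0.2 0;1 0 0 0 0"}}

```text
clock: 10.3
tool_pos: [0.5963, -0.109, 0.2678]
orientation: [0.983, -2.983, -0.001]
force: [0.5, 0.5, -0.7]
opening: 0.0851
gripper_force: 0.0
```

>>> {"api": "servo_tool", "payload": {"steps": "-1 0 0 0 0;-1 0 0 0 0;-1 0 0 0 0;-1 0 0 0 0;-1 0 0 0 0;-1 0 0 0 0;-1 0 0 0 0;-1 0 0 0 0", "newtons": 50}}

```text
clock: 10.97
tool_pos: [0.5976, -0.1101, 0.2693]
orientation: [-0.982, 2.982, -0.003]
force: [5.3, -4.5, 3.3]
opening: 0.039
gripper_force: 51.5
```

```bash
python3 - <<'E'
from h import *
go([*AX,.268]);s=arm.state();print(s["force"],s["torque"],s["opening"],s["gripper_force"])
E
```

```text
tool [ 0.5976 -0.1101  0.2693] units [0.03 0.07 0.06] y angle 126.45 q [-0.47  0.32  0.74  1.49 -0.22  1.41  2.48]
[ 5.27259011 -4.52097848  3.33978957] [-0.72033467 -0.86248508  0.04806041] 0.03900619267218108 51.47762954235077
```

>>> {"api": "servo_tool", "payload": {"steps": "-1 0 -0.08 0 0;-1 0 0 0.01 0.9;-1 0 0 0.01 0.9;-1 0 0 0.01 0.9;-1 0 0 0.01 0.8;-1 0 0 0.01 0.5;-1 0 0 0 0.5;-1 0 0 0 0.5"}}

```text
clock: 11.63
tool_pos: [0.5978, -0.1105, 0.2684]
orientation: [-0.174, 3.136, 0.0]
force: [-0.9, -1.1, 7.3]
opening: 0.0389
gripper_force: 51.9
```

```bash
cat > r.py <<'E'
from h import *
go([*AX,.268]);s=arm.state();print(s["force"].round(2),s["torque"].round(3),s["opening"],s["gripper_force"],s["joint_efforts"].round(3)[6],s["qd"][6].round(3))
E
python3 r.py
```

```text
tool [ 0.5978 -0.1105  0.2684] units [0.07 0.07 0.02] y angle 96.35 q [-0.53  0.35  0.83  1.49 -0.26  1.42  1.99]
[-0.88 -1.05  7.33] [-0.259  0.389  0.273] 0.03885762116229854 51.872339844703674 0.974 -0.587
```

>>> {"api": "servo_tool", "payload": {"steps": "-1 0 0 0 0.5;-1 0 0 0 0.5;-1 0 0 0 0.5;-1 0 0 0 0.5;-1 0 0 0.01 0.5;-1 0 0 0.01 0.5;-1 0 0 0 0.5;-1 0 0 0 0.5"}}

```text
clock: 12.3
tool_pos: [0.5978, -0.1109, 0.2677]
orientation: [0.482, 3.104, -0.0]
force: [-0.8, -2.0, 5.9]
opening: 0.0383
gripper_force: 51.7
```

```bash
python3 r.py
```

```text
tool [ 0.5978 -0.1109  0.2677] units [ 0.1   0.05 -0.01] y angle 72.33 q [-0.58  0.37  0.91  1.49 -0.29  1.42  1.6 ]
[-0.83 -2.02  5.91] [-0.493  0.248  0.26 ] 0.0383074629182928 51.674049496650696 0.97 -0.58
```

>>> {"api": "servo_tool", "payload": {"steps": "-1 0 0 0 0.5;-1 0 0 0 0.5;-1 0 0 0.01 0.5;-1 0 0 0.01 0.5;-1 0 0 0.01 0.5;-1 0 0 0.01 0.5;-1 0 0 0 0.5;-1 0 0 0 0.5"}}

```text
clock: 12.97
tool_pos: [0.5976, -0.1112, 0.267]
orientation: [1.118, 2.936, -0.0]
force: [-1.9, -1.7, 6.9]
opening: 0.0387
gripper_force: 51.8
```

```bash
python3 r.py
```

```text
tool [ 0.5976 -0.1112  0.267 ] units [ 0.11  0.02 -0.05] y angle 48.32 q [-0.64  0.4   0.99  1.5  -0.33  1.43  1.21]
[-1.87 -1.72  6.9 ] [-0.559  0.607  0.25 ] 0.038659030267991716 51.814420223236084 0.952 -0.573
```

>>> {"api": "servo_tool", "payload": {"steps": "-1 0 0 0 0.5;-1 0 0 0 0.5;-1 0 0 0.01 0.5;-1 0 0 0.01 0.5;-1 0 0 0.01 0.5;-1 0 0 0.01 0.5;-1 0 0 0 0.5;-1 0 0 0 0.5"}}

```text
clock: 13.63
tool_pos: [0.5973, -0.1114, 0.2664]
orientation: [1.704, 2.639, -0.001]
force: [-3.8, -2.3, 8.6]
opening: 0.0388
gripper_force: 52.0
```

```bash
python3 r.py
```

```text
tool [ 0.5973 -0.1114  0.2664] units [ 0.12 -0.01 -0.08] y angle 24.3 q [-0.69  0.43  1.08  1.5  -0.38  1.44  0.83]
[-3.84 -2.28  8.62] [-0.552  0.938  0.276] 0.03884741534481834 52.011736035346985 0.931 -0.561
```

>>> {"api": "servo_tool", "payload": {"steps": "-1 0 0 0 0.5;-1 0 0 0 0.5;-1 0 0 0.01 0.5;-1 0 0 0.01 0.5;-1 0 0 0.01 0.5;-1 0 0 0 0.5;-1 0 0 0 0.5;-1 0 0 0 0.5"}}

```text
clock: 14.3
tool_pos: [0.597, -0.1115, 0.2659]
orientation: [-2.216, -2.227, 0.001]
force: [-7.6, -2.1, 11.7]
opening: 0.0389
gripper_force: 52.3
```

```bash
python3 r.py
```

```text
tool [ 0.597  -0.1115  0.2659] units [ 0.11 -0.04 -0.11] y angle 0.29 q [-0.73  0.48  1.18  1.5  -0.44  1.45  0.46]
[-7.61 -2.14 11.67] [-0.506  1.511  0.378] 0.03885281967523324 52.31783330440521 0.793 -0.552
```

>>> {"api": "servo_tool", "payload": {"steps": "-1 0 -0.04 0 0.4;-1 0 0 0 0.4;-1 0 0 0 0.4;-1 0 0 0.01 0.4;-1 0 0 0 0.5;-1 0 0 0.01 0.5;-1 0 0 0 0.5;-1 0 0 0 0.5"}}

```text
clock: 14.97
tool_pos: [0.5966, -0.1114, 0.2654]
orientation: [2.593, 1.772, -0.0]
force: [-4.0, -2.9, 8.7]
opening: 0.0388
gripper_force: 51.8
```

```bash
python3 r.py
```

```text
tool [ 0.5966 -0.1114  0.2654] units [ 0.09 -0.06 -0.13] y angle -21.3 q [-0.77  0.52  1.25  1.51 -0.5   1.47  0.12]
[-4.02 -2.91  8.66] [-0.515  0.86   0.302] 0.03883051374473628 51.8491405248642 0.837 -0.569
```

>>> {"api": "servo_tool", "payload": {"steps": "-1 0 -0.03 -0.01 0;-1 0 0 0 0;-1 0 0 0 0;-1 0 0 0 0;-1 0 0 0 0;-1 0 0 0 0.3;-1 0 0 0 0.5;-1 0 0 0 0.5"}}

```text
clock: 15.63
tool_pos: [0.5965, -0.1113, 0.2652]
orientation: [2.707, 1.592, 0.0]
force: [0.0, -5.1, 4.7]
opening: 0.0392
gripper_force: 51.6
```

```bash
python3 r.py; python3 - <<'E'
from h import *
for i in range(4):
    vision.camera("top");s=arm.state();print(s["force"].round(2),s["torque"].round(3),s["joint_efforts"].round(3)[6],s["qd"][6].round(3))
E
```

```text
tool [ 0.5965 -0.1113  0.2652] units [ 0.08 -0.06 -0.14] y angle -29.08 q [-0.77  0.53  1.27  1.51 -0.51  1.47 -0.  ]
[ 0.05 -5.13  4.71] [-0.921 -0.03   0.361] 0.03923854385366078 51.58113420009613 0.958 -0.587
[ 1.17 -3.93  5.6 ] [-0.804  0.003  0.126] 0.514 0.099
[ 1.24 -5.04  4.78] [-0.884  0.004 -0.114] -0.804 0.046
[ 0.42 -5.3   5.19] [-0.836 -0.058 -0.175] -0.181 0.014
[ 1.11 -4.51  5.15] [-0.841 -0.087 -0.141] 0.055 0.004
```

>>> {"api": "servo_tool", "payload": {"steps": "1 0 0 0 0;1 0 0 0 0;1 0 0 0 0;1 0 0 0 0;1 0 0 0 -0.5;1 0 0 0 -1;1 0 0 0 -1;1 0 0 0 -1"}}

```text
clock: 16.5
tool_pos: [0.5963, -0.1099, 0.2643]
orientation: [-2.363, -2.069, 0.0]
force: [-0.7, 0.5, -0.4]
opening: 0.0858
gripper_force: 0.0
```

>>> {"api": "servo_tool", "payload": {"steps": "1 0 0 0 -1;1 0 0 0 -1;1 0 0 0 -1;1 0 0 0 -1;1 0 0 0 -1;1 0 0 0 -1;1 0 0 0 -1;1 0 0 0 -1"}}

```text
clock: 17.17
tool_pos: [0.5963, -0.1099, 0.2643]
orientation: [-1.318, -2.851, -0.0]
force: [-0.3, 0.2, 0.5]
opening: 0.0855
gripper_force: 0.0
```

>>> {"api": "servo_tool", "payload": {"steps": "1 0 0 0 -0.5;1 0 0 0 0;1 0 0 0 0;1 0 0 0 0;1 0 0 0 0;1 0 0 0 0;1 0 0 0 0;1 0 0 0 0"}}

```text
clock: 17.83
tool_pos: [0.5963, -0.1102, 0.2644]
orientation: [-1.251, -2.882, 0.0]
force: [0.3, 0.4, 0.5]
opening: 0.0849
gripper_force: 0.0
```

```bash
python3 - <<'E'
from h import *
go([*AX,.2645])
T=[]
for i in range(8):
    vision.camera("top");T.append(arm.state()["torque"])
print(np.mean(T,0),np.std(T,0))
E
```

```text
tool [ 0.5963 -0.1102  0.2644] units [ 0.04  0.02 -0.  ] y angle 43.06 q [-0.63  0.39  0.98  1.5  -0.33  1.42  1.12]
[-0.00844165 -0.00683145  0.00680416] [0.02902217 0.01612912 0.03079457]
```

>>> {"api": "servo_tool", "payload": {"steps": "-1 0 0 0 0;-1 0 0 0 0;-1 0 0 0 0;-1 0 0 0 0;-1 0 0 0 0;-1 0 0 0 0;-1 0 0 0 0;-1 0 0 0 0"}}

```text
clock: 18.9
tool_pos: [0.5965, -0.1101, 0.2647]
orientation: [1.25, 2.882, 0.001]
force: [-0.7, 1.3, 3.6]
opening: 0.039
gripper_force: 50.1
```

```bash
python3 r.py
```

```text
tool [ 0.5965 -0.1101  0.2647] units [ 0.04  0.02 -0.17] y angle 43.09 q [-0.63  0.39  0.98  1.5  -0.33  1.42  1.12]
[-0.65  1.33  3.57] [ 0.221  0.095 -0.042] 0.03902338018881614 50.08754789829254 0.012 0.001
```

>>> {"api": "servo_tool", "payload": {"steps": "-1 0 0 0 0.5;-1 0 0 0 0.5;-1 0 0 0 0.5;-1 0 0 0.01 0.5;-1 0 0 0 0.5;-1 0 0 0.01 0.5;-1 0 0 0 0.5;-1 0 0 0 0.5"}}

```text
clock: 19.57
tool_pos: [0.5967, -0.11, 0.2641]
orientation: [1.824, 2.557, 0.001]
force: [1.7, -1.0, 0.3]
opening: 0.0393
gripper_force: 50.0
```

```bash
python3 r.py
```

```text
tool [ 0.5967 -0.11    0.2641] units [ 0.04 -0.01 -0.19] y angle 18.99 q [-0.69  0.43  1.07  1.51 -0.38  1.43  0.73]
[ 1.74 -0.96  0.26] [ 0.122 -0.334  0.391] 0.03929803721310727 50.01518189907074 0.766 -0.562
```

>>> {"api": "servo_tool", "payload": {"steps": "-1 0 0 0 0.5;-1 0 0 0 0.5;-1 0 0 0.01 0.5;-1 0 0 0 0.5;-1 0 0 0.01 0.5;-1 0 0 0 0.2;-1 0 0 0 0;-1 0 0 0 0"}}

```text
clock: 20.23
tool_pos: [0.5968, -0.1099, 0.2637]
orientation: [2.162, 2.278, 0.001]
force: [5.3, 0.5, -0.3]
opening: 0.0391
gripper_force: 50.2
```

>>> {"api": "servo_tool", "payload": {"steps": "1 0 0 0 0;1 0 0 0 0;1 0 0 0 0;1 0 0 0 0;1 0 0 -0.5 0;1 0 0 -1 0;1 0 0 -1 0;1 0 0 -1 0"}}

```text
clock: 20.9
tool_pos: [0.5961, -0.1104, 0.3353]
orientation: [2.165, 2.276, -0.0]
force: [-0.1, 0.2, -0.4]
opening: 0.0851
gripper_force: 0.0
```

>>> {"api": "servo_tool", "payload": {"steps": "1 0 0 -1 0;1 0 0 -1 0;1 0 0 -0.5 0;1 0.8 0.8 0 0;1 0.8 0.8 0 0;1 0.8 0.8 0 0;1 0.8 0.8 0 0;1 0.8 0.8 0 0"}}

```text
clock: 21.57
tool_pos: [0.6728, -0.0254, 0.3836]
orientation: [-2.164, -2.276, 0.0]
force: [-0.7, 0.1, 0.3]
opening: 0.085
gripper_force: 0.0
```

```bash
python3 - <<'E'
from h import *
go([*AX,.36]);im,d=vision.camera("scene")
cv2.imwrite("pics/s3.png",cv2.resize(im[150:270,190:310],None,fx=5,fy=5,interpolation=cv2.INTER_CUBIC))
im,d=vision.camera("top");Q=mix(cloud("top",d)).reshape(-1,3);n=(abs(Q[:,0])<.15)&(abs(Q[:,1])<.04);Q=Q[n]
for lo,hi in((.155,.17),(.175,.22),(.28,.31)):
    q=Q[(Q[:,2]>lo)&(Q[:,2]<hi)];
    if len(q):print(lo,len(q),np.percentile(q,[1,50,99],axis=0).round(4).tolist())
E
```

```text
tool [ 0.6728 -0.0254  0.3836] units [-4.   -4.04  1.18] y angle 2.89 q [-0.62  0.59  1.08  1.06 -0.52  1.75  0.33]
0.155 438 [[-0.0631, -0.039, 0.1588], [-0.0404, -0.0004, 0.1633], [0.0618, 0.0389, 0.1681]]
0.175 422 [[-0.0378, -0.0394, 0.1919], [-0.0176, 0.0018, 0.1992], [0.0377, 0.0394, 0.2038]]
0.28 195 [[-0.0191, -0.0193, 0.2863], [-0.001, 0.0004, 0.296], [0.0184, 0.0187, 0.2999]]
```

View pics/s3.png

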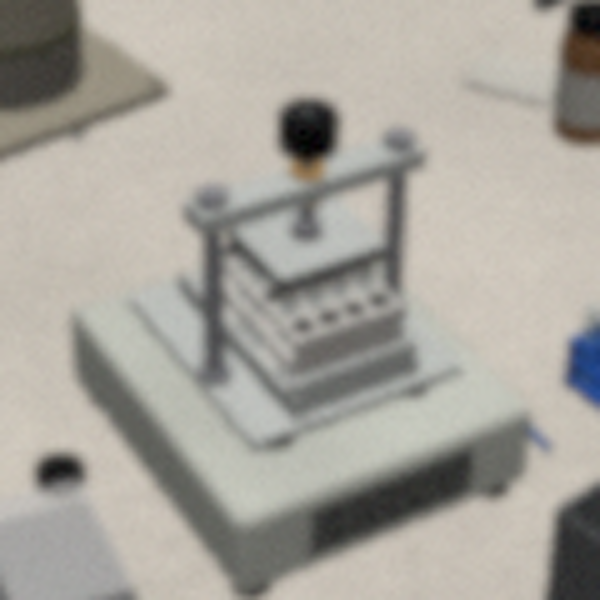

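The crop shows the rack against the back stop, the plate level on the caps, the knob free and the gripper clear of everything. The depth data agree: the rack spans -63 to +62 mm about the screw axis, the plate sank 3 mm and the knob 5 mm.

```bash
python3 -c "
from workcell import arm
print(arm.hand_in())"
```

```text
the job is handed in; nothing more can be done
None
```

I handed the job in at about 22 s of the 72 s allowed: the rack is home against the back stop, and I turned the knob clockwise to about a quarter turn past first touch and let go. The touch point comes from noisy moment readings, so the quarter turn is good to roughly ±10 degrees.

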